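# Load two weights into the spring-loaded weight magazine of a golf club workshop

## Task

An aluminium club weight is lying on top of the sprung lips of the weight magazine: push it straight down until the lips snap shut above it. Then fetch the other solid weight of the same size from the bench (not the ring and not the wider disc) and push it down past the lips on top of the first, so that both weights stay under the lips by themselves, lying flat.

Things in the scene. Friction and masses are not known exactly. Their poses are not given: they have to be found in the camera images.
- magazine_lips (a point): On the magazine's axis, level with the underside of its two forked spring lips (73 mm above bench; z up). Lips sit at its -x and +x sides, tops sloping, tips 17 mm from the axis, outer posts to 60 mm. A weight laid on them rests with its underside 13 mm above this point. Push its top face 8 mm below this point (15 N at most): the lips snap over it and the spring lifts it back against them.
- magazine: The magazine, fixed to the bench; origin under its centre. Base plate 134 x 90 mm, 8 mm thick. Four 8 mm guide rods round the 54 mm stack, 4 mm play, tops 103 mm above bench, flared to 46 mm from the axis. -y and +y sides are open down to the base, 44 mm between rods, so fingers holding a weight across y pass. Sprung plate inside, 3 to 7 N, travel 55 mm.
- weight_a_centre (a point): Centre (half-way up) of the first weight, which at the start lies flat on the lips of the magazine, its top face 31 mm above the lips' underside. Plain aluminium disc, 54 mm across and 18 mm thick, flat both sides, no hole, about 0.11 kg. z is its axis.
- weight_b_centre (a point): Centre (half-way up) of the second weight, which at the start lies flat on the bench, its place swapped at random with those of an aluminium ring (54 mm across, 28 mm hole, 18 mm high) and a wider aluminium disc (66 mm across, 18 mm thick). Plain aluminium disc, 54 mm across and 18 mm thick, flat both sides, no hole, about 0.11 kg. z is its axis.
Not all that is in view belongs to the job. Leave any black or brown look-alike of the part that bears weight_a_centre alone. Leave any orange look-alike of the part that bears weight_b_centre alone.

How it is judged:
By the outcome, as a careful person would: the job done as asked, in the order asked, and still so for the second after the job is handed in, with the robot touching nothing.
It also fails if it takes over 51 s, if anything falls off the work surface, if the arm or the gripper's body presses on something with over 40 N, if the wrist force passes 120 N, or if a joint passes its speed limit or range.

## Robot

A 6-joint arm with a two-finger parallel gripper is mounted at the origin on the work surface. World frame = base frame: x ahead of the robot, y to its left, z up, the work surface at z = 0. Lengths are in mm, angles in rad, forces in N, time in s.
With the tool pointing down it reaches from about 350 to 975 mm from the base axis. Payload 7.1 kg.
Tool frame: the origin (TCP) lies between the finger pads; the fingertips stand 19 mm ahead of it and the grasp point (between the pads) is the TCP; z points along the fingers, y is the line along which they close (so a half turn about z gives the same grasp; the last joint's range is limited). The gripper opens to 88 mm and grips with 3 to 60 N. Pads are 20 mm wide; open, the fingers measure 115 mm over their backs; the gripper's body (75 mm by 178 mm) begins 61 mm behind the grasp point.
Start: joints at [-1.212, 0.423, 1.63, -0, 1.089, -0.019], TCP at [230.564, -580.9, 241.675] pointing down, gripper open.
Joint ranges: [-3, 3], [-0.9, 2.11], [0.09, 2.58], [-1.31, 4.45], [0.11, 2.69], [-2.54, 2.54]. Speed limits (rad/s): [2.39, 2.39, 3.01, 3.14, 3.14, 3.14].

## Interface

Orientations are given as a rotation vector (axis times angle).
In Python, from workcell import ctrl gives the robot as it stands.
- The arm moves only by the tool arm_command, never from a script. Its argument "series" is a list of rows, each an object with "linear": the shift along the tool's x, y, z in m, a list of three; "turn": the turn about the tool's z in rad. A call has 1 to 10 rows; each row shifts and turns the commanded pose from where the row before left it, along the tool's axes as they then stand; what a row does not reach is not made up. A row lasts 1/10 s, in which the tool goes at most 50 mm and 8.59 degrees, less where a joint would pass 70% of its speed; a pose out of reach is approached as far as the arm can. A call with a gripper value outside its range is refused whole. "jaw" is the opening, from -1 (shut) to 1 (fully open), set as the call begins (left out, the last holds). The fingers move at their own pace and stop on an object; the grip force is fixed at half the most. Time passes only in rows, so rows that do not move let the fingers close. It gives the time, the measured TCP pose, the force, the opening and the grip force at its end, in the units of the state.
- ctrl.get_obs(): the state, without advancing time (a new reading comes with each control period).
- ctrl.get_image(name): name is "scene" or "top" or "wrist"; returns a dict with "frame" (400x640x3 uint8, blue, green, red), "fx", "fy", "cx", "cy" (pixels), "k1" (the pictures are not rectified: a ray, as slopes to the right and down, at radius r is drawn at 1 + k1 r^2 times it, then the intrinsics apply), "rvec" (rotation vector, rad) and "tvec" (3), from world to camera coordinates, as OpenCV has them. Camera axes: x right, y down, z forward; pixel columns grow to the right and rows downward; lengths in mm; the calibration is good to about 2 mm. A picture is of the moment at which its call begins. There is no depth.
- ctrl.close_job(): hands the job in; it is judged then, once.
The state is a dict: "t": time; "qpos": joint angles; "qvel": joint speeds; "joint_torque": joint torques, N m; "ee_pos": TCP position; "orientation": TCP orientation; "ft_force": force on the tool from outside, world axes, zero at the start; "moment": the same for the moment, N m; "width": finger opening in mm; "grasp_force": force on a finger pad.
Only numpy, scipy, OpenCV 4.12 (cv2) and the standard library are available. Lean on these libraries where they do the work, as an engineer would, in place of code of your own. Each camera call takes 0.05 s, during which the arm holds its last target. There are 200 camera calls.

## Working session

There is one attempt and no reset: what is moved stays moved. The work goes in short steps, Python scripts to look and compute and a tool call to move; the robot and the scene stay as the last step left them, time stands still between calls to the robot, and variables do not carry over. Pictures are saved under pics/ and viewed, at most 10 in all, crops included, and the job is handed in when it is done.

Besides the shell and the picture viewer there is one more tool, called after "Emit:" as name([rows], argument=value, ...), one row to a line, values as JSON. arm_command: Moves the arm, as the interface text tells. Its arguments: {"type":"object","properties":{"series":{"type":"array"},"jaw":{"type":"number"}},"required":["series"]}

```bash
mkdir -p pics; python3 - <<'E'
from workcell import ctrl
import cv2,pickle
o=ctrl.get_obs();print(o)
d={}
for n in("scene","top"):
    i=ctrl.get_image(n);d[n]=i;cv2.imwrite(f"pics/{n}0.png",i["frame"]);print(n,{k:v for k,v in i.items() if k!="frame"})
pickle.dump(d,open("d.pkl","wb"))
E
```

```text
{'t': 0.0, 'qpos': array([-1.21200866e+00,  4.23858172e-01,  1.63068299e+00, -5.99721806e-05,
        1.08859655e+00, -1.89766848e-02]), 'qvel': array([-5.70454694e-04, -7.56478276e-04,  3.64346416e-04,  2.65497417e-03,
       -1.10606176e-03,  3.82155707e-06]), 'joint_torque': array([ 1.77405022e-03, -5.44616890e+01, -2.73658437e+01,  6.45376160e-02,
        2.26931105e-02, -1.31226798e-04]), 'ee_pos': array([ 230.36518408, -580.42970486,  240.89360995]), 'orientation': array([-3.08422343e+00, -5.89627498e-01,  4.92364953e-04]), 'ft_force': array([0.33191629, 0.20163689, 0.54945363]), 'moment': array([-0.01293539, -0.05075392,  0.00197417]), 'grasp_force': 0.0, 'width': 87.5500157935968}
scene {'fx': 364.23406905267365, 'fy': 364.23406905267365, 'cx': 321.2900856513684, 'cy': 203.1787220116106, 'k1': -0.04264814393368292, 'rvec': array([ 2.13797251,  0.54934572, -0.3018575 ]), 'tvec': array([-497.5845883 ,  -79.76978239, 1229.61986442])}
top {'fx': 442.6813149409043, 'fy': 442.6813149409043, 'cx': 322.02220048890274, 'cy': 199.91321388500282, 'k1': -0.12747098856898306, 'rvec': array([ 2.11540598, -2.10987974,  0.21453695]), 'tvec': array([  35.61382926,  552.287101  , 1008.09826392])}
```

View pics/scene0.png

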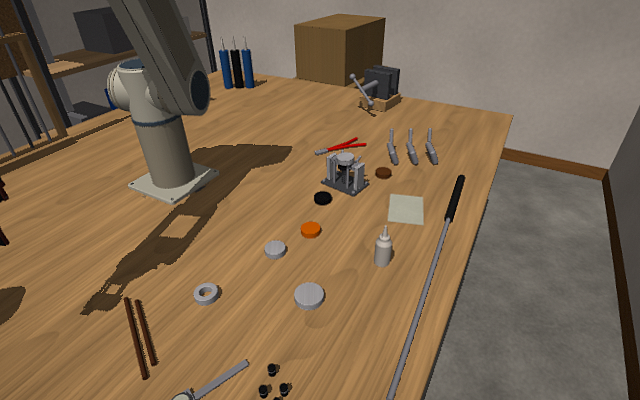

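View pics/top0.png

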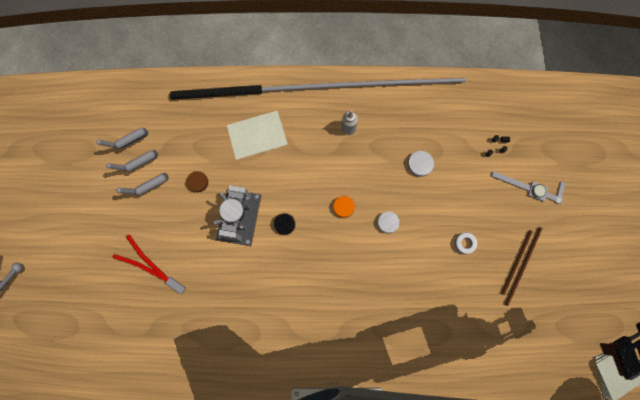

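The scene and top views show the magazine with weight A at top pixel (232,210). The bench disc candidates are (388,222), which is the small disc, (421,163), the wider disc, and (466,243), the ring. Black, brown and orange look-alikes are nearby.

```bash
cat > h.py <<'E'
import cv2,numpy as np
def K(i): return np.array([[i["fx"],0,i["cx"]],[0,i["fy"],i["cy"]],[0,0,1]])
def ray(i,uv):
    # radial model x_d = x(1+k1 r^2)
    n=cv2.undistortPointsIter(np.array(uv,float).reshape(-1,1,2),K(i),np.array([i["k1"],0,0,0.]),None,None,(3,50,1e-10)).reshape(-1,2)
    R=cv2.Rodrigues(i["rvec"])[0]
    return -R.T@i["tvec"], np.c_[n,np.ones(len(n))]@R
def onz(i,uv,z):
    c,d=ray(i,uv); return c+d*((z-c[2])/d[:,2])[:,None]
def proj(i,P):
    return cv2.projectPoints(np.array(P,float).reshape(-1,1,3),i["rvec"],i["tvec"],K(i),np.array([i["k1"],0,0,0.]))[0].reshape(-1,2)
E
python3 - <<'E'
from h import *
import pickle
d=pickle.load(open("d.pkl","rb"))
t=d["top"];f=t["frame"];s=d["scene"]
print("cam",ray(t,[[320,200]])[0],ray(s,[[320,200]])[0])
hsv=cv2.cvtColor(f,cv2.COLOR_BGR2HSV)
m=((hsv[...,1]<60)&(hsv[...,2]>140)).astype(np.uint8)
for c in cv2.findContours(m,cv2.RETR_EXTERNAL,cv2.CHAIN_APPROX_NONE)[0]:
    if cv2.contourArea(c)>60:
        e=cv2.fitEllipse(c);
        (u,v),(a,b),g=e
        print("px",np.round((u,v,a,b),1),"z18",onz(t,[[u,v]],18).round(1)[0,:2],"z104",onz(t,[[u,v]],104).round(1)[0,:2],cv2.contourArea(c))
a=cv2.resize(f[165:265,180:300],None,fx=5,fy=5,interpolation=cv2.INTER_CUBIC)
cv2.imwrite("pics/mag_t.png",a)
cv2.imwrite("pics/mag_s.png",cv2.resize(s["frame"][130:210,300:410],None,fx=7,fy=7,interpolation=cv2.INTER_CUBIC))
E
```

```text
cam [ 335.80381536   34.39464754 1099.36540891] [ 953.55309313 -665.91750732  642.81336614]
px [616.3 377.3  32.8  45.8] z18 [ 106. -705.] z104 [ 124.2 -646.2] 800.5
px [466.6 242.8  19.5  20.6] z18 [ 452.4 -321.9] z104 [ 443.2 -293.5] 313.5
px [227.5 231.1  10.6  17. ] z18 [480.9 270.9] z104 [469.4 252.1] 110.0
px [388.4 221.7  19.6  21. ] z18 [ 505.6 -127.5] z104 [ 492.1 -114.6] 322.0
px [230.7 209.6  21.6  22.3] z18 [535.  265.1] z104 [519.1 246.8] 376.5
px [236.7 188.6   4.9  20.5] z18 [588.8 252.4] z104 [568.7 235.1] 64.5
px [550.8 190.6  20.7  28.3] z18 [ 586.5 -557.4] z104 [ 566.6 -510.3] 223.5
px [510.6 180.    4.2  55.8] z18 [ 613.9 -449.2] z104 [ 591.8 -410.8] 139.0
px [421.1 162.6  22.9  24.8] z18 [ 658.4 -216.1] z104 [ 632.7 -196.1] 446.0
px [256.6 134.6  39.7  63.3] z18 [732.6 207.1] z104 [701.1 193.4] 1792.5
px [421.6  80.1   2.   84. ] z18 [ 890.  -229.6] z104 [ 845.9 -208.6] 67.5
px [274.1  50.4  34.6  42.5] z18 [977.2 169.2] z104 [926.2 158.5] 674.0
```

View pics/mag_t.png

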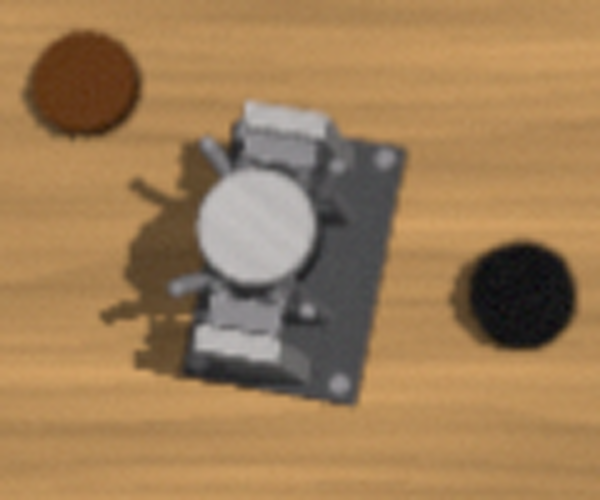

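View pics/mag_s.png

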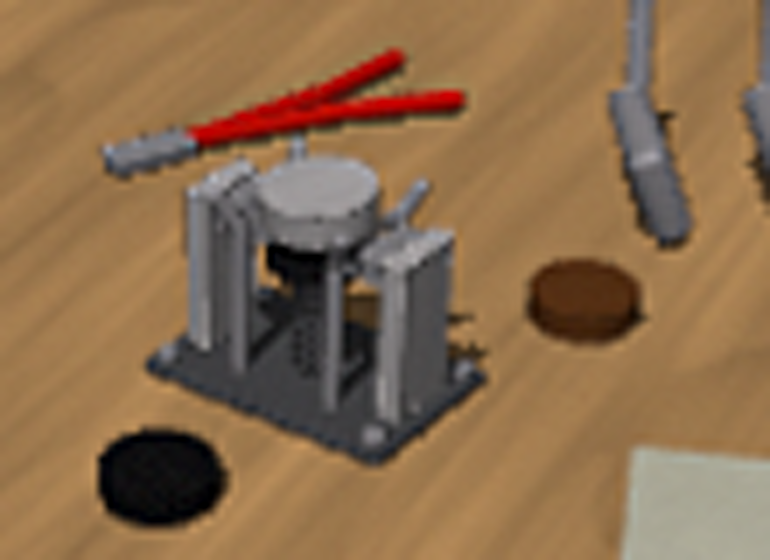

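The crop shows the magazine's base plate corners at crop (405,148), (353,404) and (182,377), with A's top face centred at (257,225). The lip posts are at the top and bottom of the crop, and A lies flat on the lips.

```bash
cat >> h.py <<'E'
from scipy.spatial.transform import Rotation as Ro
def plan(o,xyz,yaw=None):
    """tool-frame shift (mm) and turn; yaw = world angle of tool x axis (mod pi)"""
    R=Ro.from_rotvec(o["orientation"]).as_matrix()
    y0=np.arctan2(R[1,0],R[0,0]); dt=0
    if yaw is not None: dt=-((yaw-y0+np.pi/2)%np.pi-np.pi/2)
    R2=R@Ro.from_rotvec([0,0,dt]).as_matrix()
    dl=np.array(xyz)-o["ee_pos"]
    print("t",o["t"],"pos",o["ee_pos"].round(1),"yaw",round(y0,4),"tilt z",R[:,2].round(4),"q",o["qpos"].round(2),"F",o["ft_force"].round(1))
    print("turn",round(dt,4),"shift before turn axes",(R.T@dl).round(1),"after-turn axes",(R2.T@dl).round(1))
E
python3 - <<'E'
from h import *
import pickle
from workcell import ctrl
d=pickle.load(open("d.pkl","rb"));t=d["top"];s=d["scene"]
cr=lambda p:[180+(p[0]+.5)/5-.5,165+(p[1]+.5)/5-.5]
P=onz(t,[cr(p) for p in[(405,148),(353,404),(182,377)]],8)[:,:2]
print(P.round(1),np.linalg.norm(P[0]-P[1]),np.linalg.norm(P[1]-P[2]))
dd=P[0]-P[1];print("yaw edges",np.arctan2(dd[1],dd[0]));e=P[2]-P[1];print(np.arctan2(e[1],e[0])-np.pi/2)
print("centre",(P[0]+P[2])/2)
S=onz(t,[cr(p) for p in[(384,158),(340,384)]],10)[:,:2];dd=S[0]-S[1];print("yaw screws",np.arctan2(dd[1],dd[0]))
T=onz(t,[cr(p) for p in[(286,122),(238,342)]],100)[:,:2];dd=T[0]-T[1];print("yaw posts",np.arctan2(dd[1],dd[0]),T.mean(0),np.linalg.norm(dd))
# scene check: disc A top face (crop px 320,188)/7
print("A scene",onz(s,[[300+320/7,130+188/7]],104))
hsv=cv2.cvtColor(s["frame"],cv2.COLOR_BGR2HSV)
print("proj A,B in scene",proj(s,[[519.1,246.8,104],[505.6,-127.5,18]]))
yaw=np.arctan2(dd[1],dd[0])
plan(ctrl.get_obs(),[519,247,200],yaw)
E
```

```text
[[576.7 192.7]
 [446.8 214.8]
 [459.6 301.3]] 131.78983846735954 87.39098517066566
yaw edges -0.16834140727656777
-0.14710083067385882
centre [518.1472247  246.99002976]
yaw screws -0.15870190428063158
yaw posts -0.172184867101674 [517.06768074 244.54807217] 104.82113294810746
A scene [[524.76583907 239.03969409 104.        ]]
proj A,B in scene [[345.17568024 155.40003763]
 [274.47852341 246.24485872]]
t 0.1 pos [ 230.4 -580.5  241. ] yaw 0.3777 tilt z [-5.0e-04  1.3e-03 -1.0e+00] q [-1.21  0.42  1.63  0.    1.09 -0.02] F [0.2 0.  0.6]
turn 0.5499 shift before turn axes [ 573.5 -662.6   41.9] after-turn axes [ 142.6 -864.6   41.9]
```

Emit:
arm_command([
  {"linear": [0,0,0],"turn": 0.136},
  {"linear": [0,0,0],"turn": 0.136},
  {"linear": [0,0,0],"turn": 0.136},
  {"linear": [0,0,0],"turn": 0.136},
  {"linear": [0.007,-0.043,0],"turn": 0},
  {"linear": [0.007,-0.043,0],"turn": 0},
  {"linear": [0.007,-0.043,0],"turn": 0},
  {"linear": [0.007,-0.043,0],"turn": 0},
  {"linear": [0.007,-0.043,0],"turn": 0},
  {"linear": [0.007,-0.043,0],"turn": 0},
])

```text
t: 1.1
ee_pos: [314.7, -331.6, 241.5]
orientation: [-3.13, 0.261, 0.0]
ft_force: [1.1, -0.1, -0.5]
width: 88.1
grasp_force: 0.0
```

Emit:
arm_command([
  {"linear": [0.007,-0.043,0],"turn": 0},
  {"linear": [0.007,-0.043,0],"turn": 0},
  {"linear": [0.007,-0.043,0],"turn": 0},
  {"linear": [0.007,-0.043,0],"turn": 0},
  {"linear": [0.007,-0.043,0],"turn": 0},
  {"linear": [0.007,-0.043,0],"turn": 0},
  {"linear": [0.007,-0.043,0],"turn": 0},
  {"linear": [0.007,-0.043,0],"turn": 0},
  {"linear": [0.007,-0.043,0],"turn": 0},
  {"linear": [0.007,-0.043,0],"turn": 0},
])

```text
t: 2.1
ee_pos: [454.9, 81.0, 241.6]
orientation: [3.131, -0.26, -0.0]
ft_force: [0.4, -0.3, -0.0]
width: 87.8
grasp_force: 0.0
```

Emit:
arm_command([
  {"linear": [0.007,-0.043,0],"turn": 0},
  {"linear": [0.007,-0.043,0],"turn": 0},
  {"linear": [0.007,-0.043,0],"turn": 0},
  {"linear": [0,0,0],"turn": 0},
  {"linear": [0,0,0],"turn": 0},
  {"linear": [0,0,0],"turn": 0},
], jaw=-0.5)

```text
t: 2.7
ee_pos: [496.1, 201.9, 241.2]
orientation: [3.13, -0.261, -0.002]
ft_force: [0.5, -0.4, 0.3]
width: 43.6
grasp_force: 0.0
```

```bash
python3 - <<'E'
from h import *
import pickle
from workcell import ctrl
plan(ctrl.get_obs(),[518.5,247,200],-.165)
d={}
for n in("wrist","top","scene"): d[n]=ctrl.get_image(n)
pickle.dump(d,open("d1.pkl","wb"))
w=d["wrist"];print(ray(w,[[320,200]]),proj(w,[[518.5,247,104]]))
cv2.imwrite("pics/w1.png",w["frame"])
E
```

```text
t 2.7 pos [496.1 201.9 241.2] yaw -0.1665 tilt z [-1.4e-03 -8.0e-04 -1.0e+00] q [ 0.36  0.29  1.83 -0.    1.02  2.1 ] F [ 0.5 -0.4  0.3]
turn -0.0015 shift before turn axes [ 14.6 -48.2  41.2] after-turn axes [ 14.7 -48.2  41.2]
(array([566.96109147, 189.47492894, 384.21147939]), array([[-0.27921966,  0.04560082, -0.95931522]])) [[270.86042799 175.72435385]]
```

View pics/w1.png

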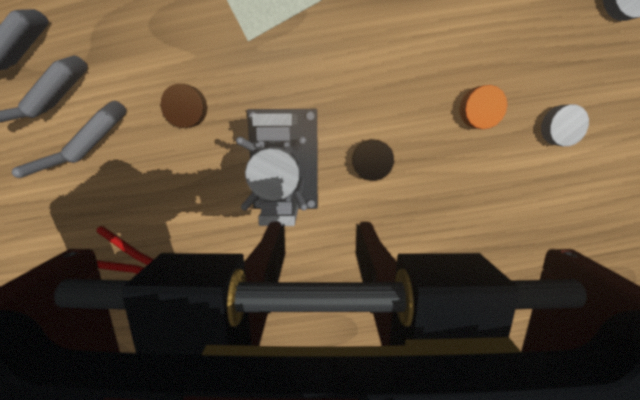

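The wrist view shows disc A's top at about (273,174), within 2 px of the prediction (271,176). The base edges are parallel to the image columns, so the yaw is right.

Emit:
arm_command([
  {"linear": [0.005,-0.016,0],"turn": 0},
  {"linear": [0.005,-0.016,0],"turn": 0},
  {"linear": [0.0045,-0.016,0.0],"turn": 0},
  {"linear": [0,0,0.03],"turn": 0},
  {"linear": [0,0,0.03],"turn": 0},
  {"linear": [0,0,0.03],"turn": 0},
  {"linear": [0,0,0.015],"turn": 0},
  {"linear": [0,0,0],"turn": 0},
  {"linear": [0,0,0],"turn": 0},
  {"linear": [0,0,0],"turn": 0},
])

```text
t: 3.85
ee_pos: [520.2, 248.4, 138.1]
orientation: [-3.13, 0.261, -0.003]
ft_force: [-0.3, -0.1, 0.2]
width: 21.6
grasp_force: 0.0
```

```bash
python3 - <<'E'
from h import *
import pickle
from workcell import ctrl
o=ctrl.get_obs();plan(o,[518.5,246.5,123],-.165);print(o["width"])
d={}
for n in("wrist","top","scene"): d[n]=ctrl.get_image(n)
pickle.dump(d,open("d2.pkl","wb"))
w=d["wrist"];t=d["top"]["frame"]
a=cv2.resize(d["scene"]["frame"][120:210,290:420],None,fx=4,fy=4,interpolation=cv2.INTER_CUBIC)
b=cv2.resize(w["frame"],(520,325))
cv2.imwrite("pics/w2.png",np.vstack([a[:270],b]))
E
```

```text
t 3.85 pos [520.2 248.4 138.1] yaw -0.1661 tilt z [ 0.0023  0.0011 -1.    ] q [0.42 0.49 1.81 0.   0.84 2.16] F [-0.3 -0.1  0.2]
turn -0.0011 shift before turn axes [-1.4  2.2 15.1] after-turn axes [-1.4  2.2 15.1]
21.555760288009186
```

View pics/w2.png

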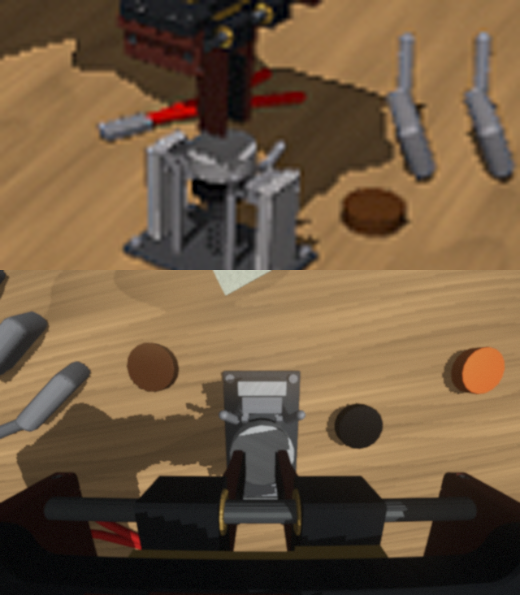

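The scene crop shows the fingertips just above disc A. In the wrist view the magazine is centred at column 261 and the fingers at 260, so they are aligned across y.

Emit:
arm_command([
  {"linear": [-0.001,0.0015,0.005],"turn": 0},
  {"linear": [0,0,0.005],"turn": 0},
  {"linear": [0,0,0.004],"turn": 0},
  {"linear": [0,0,0.003],"turn": 0},
  {"linear": [0,0,0.003],"turn": 0},
  {"linear": [0,0,0.002],"turn": 0},
  {"linear": [0,0,0],"turn": 0},
  {"linear": [0,0,0],"turn": 0},
])

```text
t: 4.8
ee_pos: [517.6, 246.4, 114.3]
orientation: [3.13, -0.261, -0.001]
ft_force: [0.6, -0.8, -0.3]
width: 22.0
grasp_force: 0.1
```

Emit:
arm_command([
  {"linear": [0,0,0.002],"turn": 0},
  {"linear": [0,0,0.002],"turn": 0},
  {"linear": [0,0,0.002],"turn": 0},
  {"linear": [0,0,0.002],"turn": 0},
  {"linear": [0,0,0.002],"turn": 0},
  {"linear": [0,0,0.002],"turn": 0},
  {"linear": [0,0,0],"turn": 0},
])

```text
t: 5.5
ee_pos: [518.4, 246.6, 102.9]
orientation: [-3.13, 0.261, -0.002]
ft_force: [1.7, 1.2, 4.0]
width: 22.1
grasp_force: 2.0
```

```bash
python3 - <<'E'
from h import *
from workcell import ctrl
o=ctrl.get_obs();print(o["ee_pos"],o["ft_force"],o["moment"])
s=ctrl.get_image("scene");w=ctrl.get_image("wrist")
a=cv2.resize(s["frame"][125:205,300:400],None,fx=5,fy=5,interpolation=cv2.INTER_CUBIC)
b=cv2.resize(w["frame"][60:300,200:450],None,fx=2,fy=2)
a=cv2.copyMakeBorder(a,0,0,0,0,0);h=400
cv2.imwrite("pics/p3.png",np.hstack([cv2.resize(a,(400,320)),cv2.resize(b,(333,320))]))
E
```

```text
[518.44787928 246.60514718 102.89425012] [1.70568429 1.18290691 4.02010552] [ 0.0514656  -0.25237012 -0.01212877]
```

View pics/p3.png

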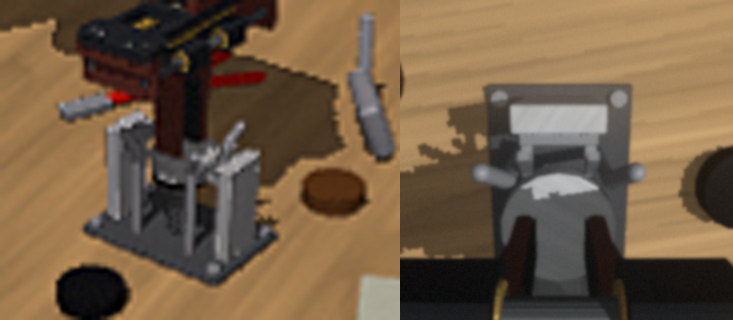

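The disc is going down level between the posts, with the lips spreading and about 4 N of force. I'll continue down to a tip height of about 64 mm.

Emit:
arm_command([
  {"linear": [0,0,0.002],"turn": 0},
  {"linear": [0,0,0.002],"turn": 0},
  {"linear": [0,0,0.002],"turn": 0},
  {"linear": [0,0,0.002],"turn": 0},
  {"linear": [0,0,0.002],"turn": 0},
  {"linear": [0,0,0],"turn": 0},
])

```text
t: 6.2
ee_pos: [517.6, 246.4, 92.2]
orientation: [3.13, -0.261, -0.001]
ft_force: [1.2, 0.5, 2.5]
width: 21.7
grasp_force: 1.1
```

Emit:
arm_command([
  {"linear": [0,0,0.002],"turn": 0},
  {"linear": [0,0,0.002],"turn": 0},
  {"linear": [0,0,0.002],"turn": 0},
  {"linear": [0,0,0.002],"turn": 0},
  {"linear": [0,0,0.0015],"turn": 0},
  {"linear": [0,0,0],"turn": 0},
  {"linear": [0,0,0],"turn": 0},
])

```text
t: 6.9
ee_pos: [517.6, 246.4, 83.1]
orientation: [3.13, -0.261, -0.001]
ft_force: [-1.3, 0.4, 3.9]
width: 22.0
grasp_force: 1.8
```

Emit:
arm_command([
  {"linear": [0,0,0.0015],"turn": 0},
  {"linear": [0,0,0],"turn": 0},
  {"linear": [0,0,0],"turn": 0},
  {"linear": [0,0,-0.003],"turn": 0},
  {"linear": [0,0,-0.006],"turn": 0},
  {"linear": [0,0,-0.01],"turn": 0},
  {"linear": [0,0,-0.025],"turn": 0},
  {"linear": [0,0,-0.04],"turn": 0},
  {"linear": [0,0,-0.04],"turn": 0},
  {"linear": [0,0,-0.04],"turn": 0},
])

```text
t: 7.9
ee_pos: [517.6, 246.1, 247.8]
orientation: [3.131, -0.261, 0.0]
ft_force: [0.6, 0.7, -1.1]
width: 21.9
grasp_force: 0.0
```

```bash
python3 - <<'E'
from h import *
import pickle
from workcell import ctrl
o=ctrl.get_obs();plan(o,[505.6,-127.5,240],-.165)
s=ctrl.get_image("scene");w=ctrl.get_image("wrist");t=ctrl.get_image("top")
pickle.dump((s,w,t),open("d4.pkl","wb"))
a=cv2.resize(s["frame"][125:205,300:400],(400,320),interpolation=cv2.INTER_CUBIC)
b=cv2.resize(w["frame"][60:300,200:450],(333,320))
cv2.imwrite("pics/p4.png",np.hstack([a,b]))
E
```

```text
t 7.9 pos [517.6 246.1 247.8] yaw -0.1663 tilt z [ 2.e-04 -3.e-04 -1.e+00] q [ 0.42  0.34  1.74 -0.    1.06  2.16] F [ 0.6  0.7 -1.1]
turn -0.0013 shift before turn axes [ 50.  370.5   7.8] after-turn axes [ 49.5 370.5   7.8]
```

View pics/p4.png

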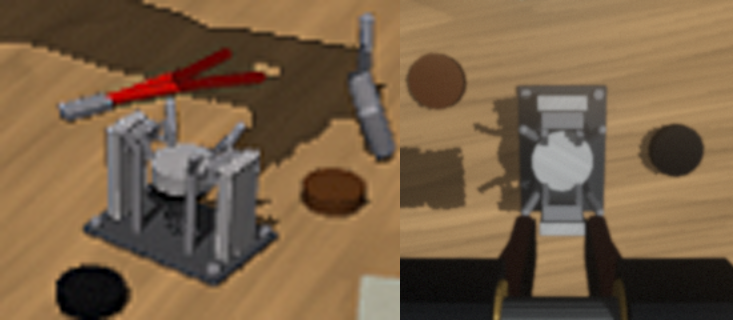

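```bash
python3 - <<'E'
from h import *
import pickle
s,w,t=pickle.load(open("d4.pkl","rb"))
c=w["frame"][120:240,280:365]
a=cv2.resize(c,(425,600),interpolation=cv2.INTER_CUBIC)
b=cv2.resize(s["frame"][145:195,318:368],(375,375),interpolation=cv2.INTER_CUBIC)
b=cv2.copyMakeBorder(b,0,225,0,0,0)
cv2.imwrite("pics/p5.png",np.hstack([a,b]))
for z in (73,104):
  C=np.array([518,246.5,z]);th=np.linspace(0,2*np.pi,100)
  p=proj(w,C+27*np.c_[np.cos(th),np.sin(th),0*th]);q=proj(s,C+27*np.c_[np.cos(th),np.sin(th),0*th])
  print(z,((p-[280,120])*5).min(0),((p-[280,120])*5).max(0),((q-[318,145])*7.5).min(0)+[425,0],((q-[318,145])*7.5).max(0)+[425,0])
E
```

```text
73 [ 91.65326133 204.84477269] [323.36858551 431.0672407 ] [560.40105183 112.03972668] [688.61648625 175.24289291]
104 [ 80.22278643 225.95690171] [334.84093995 473.1225791 ] [561.07158015  47.50800624] [691.29680667 109.14100659]
```

View pics/p5.png

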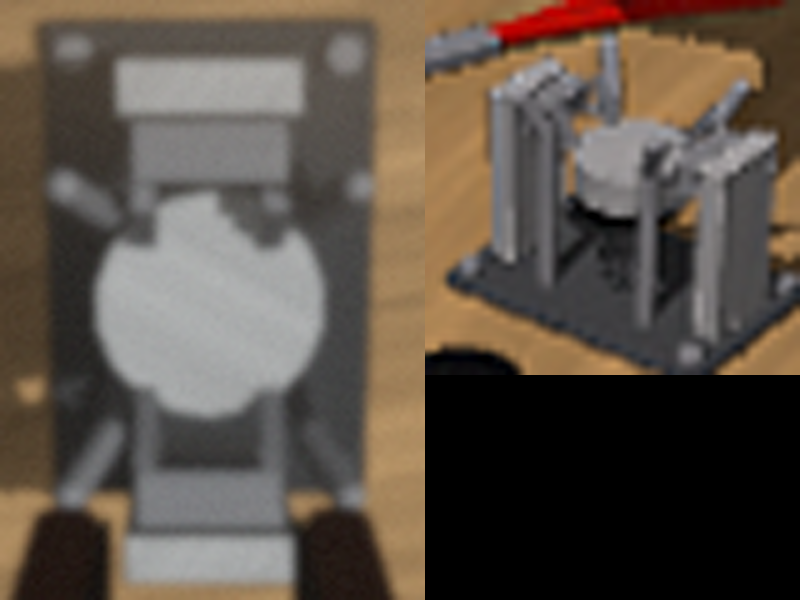

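In the close-up, the forks overlap disc A on both sides (crop rows ~245 above and ~390 below). Its apparent width of 232 px matches z = 73, so A is captive. Next I'll refine the axis and go to weight B.

```bash
python3 - <<'E'
from h import *
import pickle
s,w,t=pickle.load(open("d4.pkl","rb"))
g=lambda p:[[280+(p[0]+.5)/5-.5,120+(p[1]+.5)/5-.5]]
print("disc",onz(w,g((209,304)),73))
for z in(85,95,104):
  a=onz(w,g((210,58)),z);b=onz(w,g((211,585)),z);print(z,(a+b)/2,np.linalg.norm(a-b))
f=t["frame"];hsv=cv2.cvtColor(f,cv2.COLOR_BGR2HSV)
for i,z in((t,18),):
  m=((hsv[...,1]<60)&(hsv[...,2]>140)).astype(np.uint8)
  for c in cv2.findContours(m,cv2.RETR_EXTERNAL,cv2.CHAIN_APPROX_NONE)[0]:
    if cv2.contourArea(c)>200:
      (u,v),_,_=cv2.fitEllipse(c);print((u,v),onz(t,[[u,v]],18))
E
```

```text
disc [[522.29727613 245.89283353  73.        ]]
85 [[517.947285   246.26517297  85.        ]] 121.58386287953842
95 [[520.25080431 245.88949209  95.        ]] 117.70410035232126
104 [[522.32397169 245.5513793  104.        ]] 114.21231407782567
(338.6417236328125, 393.97149658203125) [[96.06858796 -3.08140195 18.        ]]
(619.3624877929688, 370.8493957519531) [[ 121.42277042 -714.54106791   18.        ]]
(223.02313232421875, 316.1327209472656) [[274.48329307 274.20722637  18.        ]]
(466.5950622558594, 242.79257202148438) [[ 452.43988688 -321.85708384   18.        ]]
(388.441650390625, 221.69305419921875) [[ 505.5377802  -127.49941791   18.        ]]
(137.75094604492188, 214.85800170898438) [[520.3632559  504.78810877  18.        ]]
(550.7510986328125, 190.52481079101562) [[ 586.58618042 -557.24908892   18.        ]]
(421.1466979980469, 162.56480407714844) [[ 658.39385626 -216.06853007   18.        ]]
(116.19224548339844, 201.88418579101562) [[553.78534521 566.12895868  18.        ]]
(122.01870727539062, 198.18780517578125) [[563.52351396 551.16925219  18.        ]]
(154.34677124023438, 148.55982971191406) [[696.29125598 475.89886894  18.        ]]
(256.586181640625, 134.5670928955078) [[732.64407062 207.09072786  18.        ]]
(234.52963256835938, 231.82705688476562) [[479.10994502 253.29214408  18.        ]]
(210.35836791992188, 169.955078125) [[637.70799184 322.63520941  18.        ]]
(278.6773986816406, 49.11042404174805) [[981.01670909 156.84557573  18.        ]]
```

Emit:
arm_command([
  {"linear": [0.005,0.037,0],"turn": 0},
  {"linear": [0.005,0.037,0],"turn": 0},
  {"linear": [0.005,0.037,0],"turn": 0},
  {"linear": [0.005,0.037,0],"turn": 0},
  {"linear": [0.005,0.037,0],"turn": 0},
  {"linear": [0.005,0.037,0],"turn": 0},
  {"linear": [0.005,0.037,0],"turn": 0},
  {"linear": [0.005,0.037,0],"turn": 0},
  {"linear": [0.005,0.037,0],"turn": 0},
  {"linear": [0.005,0.037,0],"turn": 0},
], jaw=1)

```text
t: 9.05
ee_pos: [504.8, -128.1, 244.5]
orientation: [-3.13, 0.261, 0.004]
ft_force: [-0.3, 0.1, 0.3]
width: 88.0
grasp_force: 0.0
```

Emit:
arm_command([
  {"linear": [0,0,0.02],"turn": 0},
  {"linear": [0,0,0.02],"turn": 0},
  {"linear": [0,0,0.02],"turn": 0},
  {"linear": [0,0,0.02],"turn": 0},
  {"linear": [0,0,0.02],"turn": 0},
  {"linear": [0,0,0],"turn": 0},
  {"linear": [0,0,0],"turn": 0},
])

```text
t: 9.75
ee_pos: [505.3, -126.6, 145.1]
orientation: [-3.13, 0.261, 0.003]
ft_force: [0.5, 0.1, -0.4]
width: 87.9
grasp_force: 0.0
```

```bash
python3 - <<'E'
from h import *
import pickle
from workcell import ctrl
o=ctrl.get_obs();plan(o,[505.6,-127.5,27],-.165);print(o["width"])
w=ctrl.get_image("wrist");pickle.dump(w,open("d5.pkl","wb"))
hsv=cv2.cvtColor(w["frame"],cv2.COLOR_BGR2HSV)
m=((hsv[...,1]<70)&(hsv[...,2]>120)).astype(np.uint8)
print("expect",proj(w,[[505.6,-127.5,18]]))
for c in cv2.findContours(m,cv2.RETR_EXTERNAL,cv2.CHAIN_APPROX_NONE)[0]:
    if cv2.contourArea(c)>300: print(cv2.boundingRect(c),cv2.contourArea(c),cv2.fitEllipse(c))
cv2.imwrite("pics/p6.png",w["frame"])
E
```

```text
t 9.75 pos [ 505.3 -126.6  145.1] yaw -0.1662 tilt z [-2.2e-03  5.0e-04 -1.0e+00] q [-0.27  0.41  1.92 -0.    0.81  1.47] F [ 0.5  0.1 -0.4]
turn -0.0012 shift before turn axes [  0.7   0.9 118.1] after-turn axes [  0.7   0.9 118.1]
87.86125998798981
expect [[320.07449829 191.8166663 ]]
(493, 184, 51, 51) 1853.0 ((518.0786743164062, 209.40567016601562), (43.9460334777832, 53.77831268310547), 44.57414627075195)
(295, 165, 55, 52) 1993.0 ((323.4745788574219, 189.93218994140625), (49.448673248291016, 53.20606231689453), 146.40257263183594)
(596, 0, 44, 28) 594.0 ((618.0916137695312, 12.628701210021973), (15.645183563232422, 55.4945068359375), 110.2618408203125)
(357, 0, 76, 43) 2514.5 ((394.4166564941406, 17.923954010009766), (44.81009292602539, 80.3433609008789), 89.73178100585938)
(0, 0, 23, 43) 556.5 ((7.991209983825684, 20.888317108154297), (21.456335067749023, 42.25141906738281), 178.10931396484375)
```

View pics/p6.png

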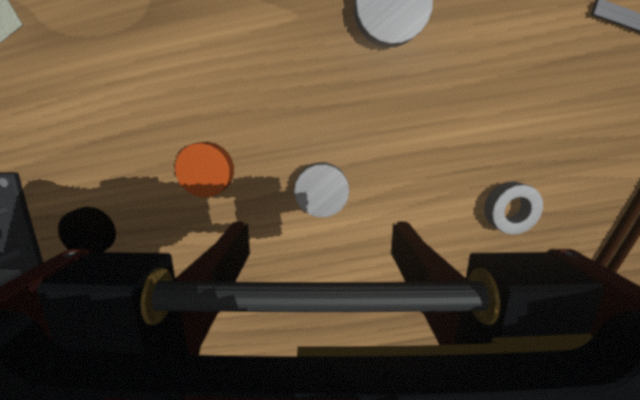

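The wrist view shows the plain 54 mm disc B at (323,190), centred between the open fingers. The orange disc at (203,169) and the ring at (518,209) are clear of them.

Emit:
arm_command([
  {"linear": [0.0015,0.0017,0.02],"turn": 0},
  {"linear": [0,0,0.02],"turn": 0},
  {"linear": [0,0,0.02],"turn": 0},
  {"linear": [0,0,0.02],"turn": 0},
  {"linear": [0,0,0.02],"turn": 0},
  {"linear": [0,0,0.012],"turn": 0},
  {"linear": [0,0,0.008],"turn": 0},
  {"linear": [0,0,0],"turn": 0},
  {"linear": [0,0,0],"turn": 0},
])

```text
t: 10.7
ee_pos: [507.7, -128.8, 26.3]
orientation: [3.131, -0.261, 0.001]
ft_force: [-0.6, -0.6, -0.3]
width: 88.1
grasp_force: 0.0
```

```bash
python3 - <<'E'
from h import *
from workcell import ctrl
for k in range(4):
    o=ctrl.get_obs();plan(o,[506.5,-128.5,22.5],-.165);ctrl.get_image("top")
E
```

```text
t 10.7 pos [ 507.7 -128.8   26.3] yaw -0.1661 tilt z [ 9.e-04 -3.e-04 -1.e+00] q [-0.27  0.63  1.95 -0.    0.56  1.47] F [-0.6 -0.6 -0.3]
turn -0.0011 shift before turn axes [-1.2 -0.1  3.8] after-turn axes [-1.2 -0.1  3.8]
t 10.75 pos [ 507.8 -128.8   26.5] yaw -0.1662 tilt z [ 1.3e-03 -4.0e-04 -1.0e+00] q [-0.27  0.63  1.95  0.    0.56  1.47] F [ 0.7 -0.1  0. ]
turn -0.0012 shift before turn axes [-1.4 -0.1  4. ] after-turn axes [-1.4 -0.1  4. ]
t 10.8 pos [ 507.8 -128.8   26.5] yaw -0.1662 tilt z [ 1.4e-03 -4.0e-04 -1.0e+00] q [-0.27  0.63  1.95  0.    0.56  1.47] F [ 0.3 -0.5  0.1]
turn -0.0012 shift before turn axes [-1.3 -0.1  4. ] after-turn axes [-1.3 -0.1  4. ]
t 10.85 pos [ 507.8 -128.8   26.5] yaw -0.1662 tilt z [ 1.3e-03 -4.0e-04 -1.0e+00] q [-0.27  0.63  1.95 -0.    0.56  1.47] F [-0.   0.4  0.7]
turn -0.0012 shift before turn axes [-1.3 -0.1  4. ] after-turn axes [-1.3 -0.1  4. ]
```

Emit:
arm_command([
  {"linear": [-0.0012,0,0.002],"turn": 0},
  {"linear": [0,0,0.002],"turn": 0},
  {"linear": [0,0,0],"turn": 0},
  {"linear": [0,0,0],"turn": 0},
])

```text
t: 11.3
ee_pos: [505.9, -128.4, 21.6]
orientation: [-3.131, 0.261, 0.0]
ft_force: [0.2, -0.1, 0.2]
width: 87.8
grasp_force: 0.0
```

Emit:
arm_command([
  {"linear": [0,0,0],"turn": 0},
  {"linear": [0,0,0],"turn": 0},
  {"linear": [0,0,0],"turn": 0},
  {"linear": [0,0,0],"turn": 0},
  {"linear": [0,0,0],"turn": 0},
  {"linear": [0,0,0],"turn": 0},
  {"linear": [0,0,0],"turn": 0},
  {"linear": [0,0,0],"turn": 0},
], jaw=-0.2)

```text
t: 12.1
ee_pos: [506.0, -128.4, 21.7]
orientation: [-3.131, 0.261, -0.0]
ft_force: [-0.7, 0.4, -0.2]
width: 53.2
grasp_force: 30.0
```

```bash
python3 - <<'E'
from h import *
from workcell import ctrl
o=ctrl.get_obs();plan(o,[519.7,246.2,180],-.165);print(o["width"],o["grasp_force"])
E
```

```text
t 12.1 pos [ 506.  -128.4   21.7] yaw -0.1662 tilt z [ 0.  0. -1.] q [-0.27  0.63  1.96  0.    0.55  1.47] F [-0.7  0.4 -0.2]
turn -0.0012 shift before turn axes [ -48.5 -371.7 -158.3] after-turn axes [ -48.1 -371.8 -158.3]
53.152594777552075 30.000064373016357
```

Emit:
arm_command([
  {"linear": [0,0,-0.015],"turn": 0},
  {"linear": [0,0,-0.03],"turn": 0},
  {"linear": [0,0,-0.04],"turn": 0},
  {"linear": [0,0,-0.04],"turn": 0},
  {"linear": [0,0,-0.035],"turn": 0},
  {"linear": [-0.0044,-0.0337,0],"turn": 0},
  {"linear": [-0.0044,-0.0337,0],"turn": 0},
  {"linear": [-0.0044,-0.0337,0],"turn": 0},
  {"linear": [-0.0044,-0.0337,0],"turn": 0},
  {"linear": [-0.0044,-0.0337,0],"turn": 0},
])

```text
t: 13.1
ee_pos: [511.9, 42.7, 182.8]
orientation: [-3.131, 0.261, -0.001]
ft_force: [0.8, -0.1, -1.3]
width: 53.6
grasp_force: 30.0
```

Emit:
arm_command([
  {"linear": [-0.0044,-0.0337,0],"turn": 0},
  {"linear": [-0.0044,-0.0337,0],"turn": 0},
  {"linear": [-0.0044,-0.0337,0],"turn": 0},
  {"linear": [-0.0044,-0.0337,0],"turn": 0},
  {"linear": [-0.0044,-0.0337,0],"turn": 0},
  {"linear": [-0.0044,-0.0337,0],"turn": 0},
  {"linear": [0,0,0],"turn": 0},
  {"linear": [0,0,0],"turn": 0},
  {"linear": [0,0,0],"turn": 0},
])

```text
t: 14.0
ee_pos: [519.2, 244.2, 182.0]
orientation: [3.13, -0.261, -0.001]
ft_force: [0.4, 0.1, -0.4]
width: 53.4
grasp_force: 30.0
```

```bash
python3 - <<'E'
from h import *
from workcell import ctrl
import pickle
o=ctrl.get_obs();plan(o,[519.5,246.2,112],-.165);print(o["width"],o["grasp_force"])
d={n:ctrl.get_image(n) for n in("wrist","top","scene")};pickle.dump(d,open("d6.pkl","wb"))
E
```

```text
t 14.0 pos [519.2 244.2 182. ] yaw -0.1666 tilt z [-4.e-04 -4.e-04 -1.e+00] q [ 0.42  0.43  1.79 -0.    0.93  2.16] F [ 0.4  0.1 -0.4]
turn -0.0016 shift before turn axes [-0.1 -2.  70. ] after-turn axes [-0.1 -2.  70. ]
53.422064322898294 29.999959766864777
```

Emit:
arm_command([
  {"linear": [0,-0.002,0.015],"turn": 0},
  {"linear": [0,0,0.02],"turn": 0},
  {"linear": [0,0,0.015],"turn": 0},
  {"linear": [0,0,0.01],"turn": 0},
  {"linear": [0,0,0.005],"turn": 0},
  {"linear": [0,0,0.005],"turn": 0},
  {"linear": [0,0,0.002],"turn": 0},
  {"linear": [0,0,0],"turn": 0},
  {"linear": [0,0,0],"turn": 0},
])

```text
t: 15.05
ee_pos: [520.3, 247.3, 110.1]
orientation: [-3.13, 0.261, -0.001]
ft_force: [0.4, -0.1, -0.7]
width: 53.8
grasp_force: 30.0
```

```bash
python3 - <<'E'
from h import *
from workcell import ctrl
o=ctrl.get_obs();plan(o,[519.5,246.2,108],-.165);print(o["width"],o["grasp_force"],o["moment"])
E
```

```text
t 15.05 pos [520.3 247.3 110.1] yaw -0.1661 tilt z [ 8.e-04  4.e-04 -1.e+00] q [0.42 0.53 1.82 0.   0.79 2.16] F [ 0.4 -0.1 -0.7]
turn -0.0011 shift before turn axes [-0.6  1.2  2.1] after-turn axes [-0.6  1.2  2.1]
53.75480063708908 29.99985784292221 [0.0161427  0.03273109 0.01703109]
```

Emit:
arm_command([
  {"linear": [-0.0005,0.001,0.001],"turn": 0},
  {"linear": [0,0,0.001],"turn": 0},
  {"linear": [0,0,0.001],"turn": 0},
  {"linear": [0,0,0],"turn": 0},
  {"linear": [0,0,0],"turn": 0},
])

```text
t: 15.55
ee_pos: [519.3, 246.4, 106.8]
orientation: [-3.131, 0.261, -0.0]
ft_force: [-1.9, 0.7, 0.5]
width: 53.4
grasp_force: 30.0
```

```bash
python3 - <<'E'
from h import *
from workcell import ctrl
import pickle
o=ctrl.get_obs();plan(o,[519.5,246.2,108],-.165);print(o["width"],o["grasp_force"],o["moment"])
d={n:ctrl.get_image(n) for n in("wrist","top","scene")};pickle.dump(d,open("d7.pkl","wb"))
# bright disc silhouette in the scene view near expected top face
s=d["scene"];print(proj(s,[[519,246.5,104],[519,246.5,86]]))
E
```

```text
t 15.55 pos [519.3 246.4 106.8] yaw -0.1662 tilt z [ 1.e-04  2.e-04 -1.e+00] q [0.42 0.54 1.82 0.   0.78 2.16] F [-1.9  0.7  0.5]
turn -0.0012 shift before turn axes [ 0.2  0.1 -1.2] after-turn axes [ 0.2  0.1 -1.2]
53.379191599025376 30.000151991844177 [ 0.14570683  0.16758069 -0.01466638]
[[345.10426868 155.43333472]
 [344.9713993  160.52347734]]
```

Emit:
arm_command([
  {"linear": [-0.001,0,0.0005],"turn": 0},
  {"linear": [0,0,0],"turn": 0},
  {"linear": [0,0,0],"turn": 0},
])

```text
t: 16.0
ee_pos: [518.7, 246.5, 106.3]
orientation: [-3.13, 0.261, -0.001]
ft_force: [1.1, 0.7, 1.6]
width: 53.2
grasp_force: 30.0
```

Emit:
arm_command([
  {"linear": [0,0,0],"turn": 0},
  {"linear": [0,0,0],"turn": 0},
  {"linear": [0,0,0],"turn": 0},
  {"linear": [0,0,0],"turn": 0},
  {"linear": [0,0,-0.01],"turn": 0},
  {"linear": [0,0,-0.02],"turn": 0},
  {"linear": [0,0,-0.03],"turn": 0},
  {"linear": [0,0,-0.03],"turn": 0},
  {"linear": [0,0,-0.03],"turn": 0},
  {"linear": [0,0,-0.02],"turn": 0},
], jaw=0.6)

```text
t: 17.0
ee_pos: [518.9, 246.7, 249.3]
orientation: [-3.129, 0.261, -0.004]
ft_force: [-0.1, -0.6, -0.7]
width: 69.7
grasp_force: 0.0
```

Emit:
arm_command([
  {"linear": [0,0,0],"turn": 0},
  {"linear": [0,0,0],"turn": 0},
  {"linear": [0,0,0],"turn": 0},
  {"linear": [0,0,0],"turn": 0},
  {"linear": [0,0,0],"turn": 0},
  {"linear": [0,0,0],"turn": 0},
  {"linear": [0,0,0],"turn": 0},
], jaw=-0.5)

```text
t: 17.7
ee_pos: [518.2, 246.4, 245.8]
orientation: [3.13, -0.261, -0.001]
ft_force: [0.1, -0.6, 0.1]
width: 22.6
grasp_force: 0.0
```

```bash
python3 - <<'E'
from h import *
from workcell import ctrl
import pickle
o=ctrl.get_obs();plan(o,[518.5,246.2,126],-.165);print(o["width"],o["grasp_force"])
d={n:ctrl.get_image(n) for n in("wrist","top","scene")};pickle.dump(d,open("d8.pkl","wb"))
d0=pickle.load(open("d4.pkl","rb"))
th=np.linspace(0,2*np.pi,60)
for n in("wrist","top"):
  i=d[n];hsv=cv2.cvtColor(i["frame"],cv2.COLOR_BGR2HSV)
  e=proj(i,[[518.5,246.5,104]])[0];r=np.ptp(proj(i,np.c_[518.5+27*np.cos(th),246.5+27*np.sin(th),0*th+104]),axis=0)
  print(n,"expect",e.round(1),r.round(1))
  m=((hsv[...,1]<70)&(hsv[...,2]>140)).astype(np.uint8)
  for c in cv2.findContours(m,cv2.RETR_EXTERNAL,cv2.CHAIN_APPROX_NONE)[0]:
    b=cv2.boundingRect(c)
    if cv2.contourArea(c)>50 and abs(b[0]+b[2]/2-e[0])<60 and abs(b[1]+b[3]/2-e[1])<60: print(b,cv2.contourArea(c),np.round(cv2.fitEllipse(c)[0],1),np.round(cv2.fitEllipse(c)[1],1))
E
```

```text
t 17.7 pos [518.2 246.4 245.8] yaw -0.1662 tilt z [-6.e-04 -3.e-04 -1.e+00] q [0.42 0.34 1.74 0.   1.06 2.16] F [ 0.1 -0.6  0.1]
turn -0.0012 shift before turn axes [4.000e-01 1.000e-01 1.198e+02] after-turn axes [4.000e-01 1.000e-01 1.198e+02]
22.550589452840676 0.0
wrist expect [319.  188.6] [52.6 51. ]
(303, 227, 35, 10) 300.0 [320.3 231.6] [ 9.9 44.2]
(295, 163, 50, 49) 1878.0 [319.9 186.7] [48.2 50.3]
(301, 129, 37, 10) 324.0 [319.  133.5] [10.  49.2]
top expect [230.9 209.9] [23.2 23.1]
(150, 110, 71, 111) 1067.0 [218.2 205.3] [71.  72.1]
(188, 106, 50, 127) 778.0 [211.3 170.3] [ 13.4 120.4]
```

B lies round and unobstructed on the lips at (320,187), which is the expected spot. I'll push it down the same way.

Emit:
arm_command([
  {"linear": [0,0,0.03],"turn": 0},
  {"linear": [0,0,0.03],"turn": 0},
  {"linear": [0,0,0.03],"turn": 0},
  {"linear": [0,0,0.02],"turn": 0},
  {"linear": [0,0,0.008],"turn": 0},
  {"linear": [0,0,0.003],"turn": 0},
  {"linear": [0,0,0.002],"turn": 0},
  {"linear": [0,0,0.002],"turn": 0},
  {"linear": [0,0,0],"turn": 0},
])

```text
t: 18.75
ee_pos: [518.8, 246.6, 122.0]
orientation: [-3.13, 0.261, -0.002]
ft_force: [-0.4, 0.4, -0.3]
width: 21.9
grasp_force: 0.1
```

Emit:
arm_command([
  {"linear": [0,0,0.002],"turn": 0},
  {"linear": [0,0,0.002],"turn": 0},
  {"linear": [0,0,0.002],"turn": 0},
  {"linear": [0,0,0.002],"turn": 0},
  {"linear": [0,0,0.002],"turn": 0},
  {"linear": [0,0,0.002],"turn": 0},
  {"linear": [0,0,0.002],"turn": 0},
  {"linear": [0,0,0.002],"turn": 0},
  {"linear": [0,0,0],"turn": 0},
])

```text
t: 19.65
ee_pos: [520.6, 247.3, 108.5]
orientation: [-3.128, 0.261, -0.008]
ft_force: [-1.4, -0.1, 15.0]
width: 21.9
grasp_force: 7.9
```

Emit:
arm_command([
  {"linear": [0,0,0.001],"turn": 0},
  {"linear": [0,0,0],"turn": 0},
])

```text
t: 19.85
ee_pos: [520.1, 247.3, 106.7]
orientation: [-3.128, 0.261, -0.007]
ft_force: [1.7, -1.5, 4.6]
width: 22.0
grasp_force: 1.8
```

```bash
python3 - <<'E'
from h import *
from workcell import ctrl
import pickle
o=ctrl.get_obs();plan(o,[518.5,246.2,84],-.165);print(o["moment"])
d={n:ctrl.get_image(n) for n in("wrist","top","scene")};pickle.dump(d,open("d9.pkl","wb"))
p=pickle.load(open("d2.pkl","rb"))
w=d["wrist"];hsv=cv2.cvtColor(w["frame"],cv2.COLOR_BGR2HSV)
e=proj(w,[[518.5,246.5,90],[518.5,246.5,104]]);print(e)
th=np.linspace(0,2*np.pi,60)
q=proj(w,np.c_[518.5+27*np.cos(th),246.5+27*np.sin(th),0*th+89]);print(q.min(0),q.max(0))
for u in range(int(q.min(0)[0])-15,int(q.max(0)[0])+16,6):
  print(u,hsv[int(q.min(0)[1])-25:int(q.min(0)[1])+40:3,u,2])
E
```

```text
t 19.85 pos [520.1 247.3 106.7] yaw -0.1663 tilt z [ 0.0045  0.0021 -1.    ] q [0.42 0.54 1.82 0.   0.78 2.16] F [ 1.7 -1.5  4.6]
turn -0.0013 shift before turn axes [-1.5  1.4 22.6] after-turn axes [-1.5  1.4 22.6]
[-0.16028081 -0.27976731  0.01039116]
[[320.53032808 241.68599564]
 [320.51694741 252.12572882]]
[276.32548444 198.48544808] [364.77545195 280.02057093]
261 [122  83  89  83  88 128 137 118  85  88  80  81  83  82  80  81  80  80
  80  86  88  89]
267 [ 80  85  88  84 101 142 154 136  91  85  77  79  79  80  83  82  84  82
  81  87  88  88]
273 [ 50  43  42  39  51  97 111 120 108  60  36  37  34  40  34  37  38  38
  36  36  35  42]
279 [ 46  43  37  41  42  65 104 119 118  79  38  37  36  38  40  47  60  77
  80  78  80  79]
285 [ 42  43  49  50  56  68  85 112 112  62  57  58  64  70  81  88  85  74
  60  46  35  32]
291 [107 123 101  74  58  56  69  75  71  64  65  68  80  85  86  87  68  29
  32  30  30  35]
297 [142 139 108  80  81  82  93  70  73  75  73  83  84  89  85  83  71  34
  31  31  28  22]
303 [ 59  47  50  64  83  81  75  77  83  87 105 109 104  82  84  
[... 422 characters left out ...]
 77  77  90 109 120 116 119 144 180 133  86  88  88  90  89  84
  86  87  85  86]
339 [ 77  60  54  67  71  89 119 127 126 127 171 102  91  91  91  92  85  49
  39  36  34  33]
345 [143 142 108  82  82  69  89 102 125 110  85  82  91  91  86  88  67  35
  36  29  33  33]
351 [ 88  88  72  54  53  49  49  78 117  74  67  67  76  88  89  91  72  39
  34  33  34  33]
357 [80 80 82 71 65 55 50 54 54 54 74 71 67 65 70 81 89 90 85 78 70 52]
363 [81 81 80 78 80 56 53 51 56 62 75 76 74 74 73 71 73 71 70 70 72 77]
369 [ 81  78  79  80  66  54  55  58  65  70  75  76  80  76  81  86  86  93
  96 103 102 110]
375 [191 185 186 173  89 108 117 106  92 169 179 178 179 155 170 179 173 168
 170 176 174 168]
```

The force dropped back to 4.6 N, matching the first weight's behaviour once it passed the lip slope. I'll continue.

Emit:
arm_command([
  {"linear": [-0.0005,0.0005,0.002],"turn": 0},
  {"linear": [0,0,0.002],"turn": 0},
  {"linear": [0,0,0.002],"turn": 0},
  {"linear": [0,0,0.002],"turn": 0},
  {"linear": [0,0,0],"turn": 0},
])

```text
t: 20.5
ee_pos: [517.3, 245.8, 95.6]
orientation: [3.13, -0.26, -0.002]
ft_force: [1.8, 0.5, 2.9]
width: 21.8
grasp_force: 1.4
```

Emit:
arm_command([
  {"linear": [0,0,0.002],"turn": 0},
  {"linear": [0,0,0.002],"turn": 0},
  {"linear": [0,0,0.002],"turn": 0},
  {"linear": [0,0,0.002],"turn": 0},
  {"linear": [0,0,0],"turn": 0},
])

```text
t: 21.0
ee_pos: [517.3, 245.7, 87.7]
orientation: [3.13, -0.261, -0.002]
ft_force: [0.5, -0.8, 4.0]
width: 21.8
grasp_force: 1.7
```

Emit:
arm_command([
  {"linear": [0,0,0.002],"turn": 0},
  {"linear": [0,0,0.002],"turn": 0},
  {"linear": [0,0,0.002],"turn": 0},
  {"linear": [0,0,0],"turn": 0},
  {"linear": [0,0,0],"turn": 0},
])

```text
t: 21.5
ee_pos: [517.4, 245.8, 82.0]
orientation: [3.13, -0.261, -0.001]
ft_force: [-1.5, -1.3, 4.2]
width: 22.0
grasp_force: 1.9
```

Emit:
arm_command([
  {"linear": [0,0,0.001],"turn": 0},
  {"linear": [0,0,0],"turn": 0},
  {"linear": [0,0,0],"turn": 0},
  {"linear": [0,0,-0.003],"turn": 0},
  {"linear": [0,0,-0.006],"turn": 0},
  {"linear": [0,0,-0.01],"turn": 0},
  {"linear": [0,0,-0.025],"turn": 0},
  {"linear": [0,0,-0.04],"turn": 0},
  {"linear": [0,0,-0.04],"turn": 0},
  {"linear": [0,0,-0.042],"turn": 0},
])

```text
t: 22.5
ee_pos: [517.6, 246.1, 249.3]
orientation: [-3.13, 0.261, -0.001]
ft_force: [-0.2, 0.7, 1.3]
width: 22.0
grasp_force: 0.0
```

Emit:
arm_command([
  {"linear": [0,0,0],"turn": 0},
  {"linear": [0,0,0],"turn": 0},
  {"linear": [0,0,0],"turn": 0},
])

```text
t: 22.8
ee_pos: [517.1, 245.8, 246.4]
orientation: [3.13, -0.261, -0.002]
ft_force: [-0.2, -0.0, 0.2]
width: 22.1
grasp_force: 0.0
```

```bash
python3 - <<'E'
from h import *
from workcell import ctrl
import pickle
o=ctrl.get_obs();plan(o,[518.5,246.2,240],-.165)
d={n:ctrl.get_image(n) for n in("wrist","top","scene")};pickle.dump(d,open("d10.pkl","wb"))
s0,w0,t0=pickle.load(open("d4.pkl","rb")); p8=pickle.load(open("d8.pkl","rb"))
def blob(i):
  hsv=cv2.cvtColor(i["frame"],cv2.COLOR_BGR2HSV);m=((hsv[...,1]<70)&(hsv[...,2]>150)).astype(np.uint8)
  for c in cv2.findContours(m,cv2.RETR_EXTERNAL,cv2.CHAIN_APPROX_NONE)[0]:
    b=cv2.boundingRect(c)
    if cv2.contourArea(c)>50 and abs(b[0]+b[2]/2-320)<40 and 110<b[1]+b[3]/2<260: print("  ",b,cv2.contourArea(c))
for n,w in(("A captive",w0),("B on lips",p8["wrist"]),("now",d["wrist"])): print(n,proj(w,[[518,246.5,73]]).round(1));blob(w)
# scene: compare crop with A-captive and B-on-lips pictures
c=lambda i:i["frame"][145:195,318:373].astype(float)
# scene crop is shadowed differently only if the arm moved
print("scene diff vs A captive",abs(c(d["scene"])-c(s0)).mean(),"vs B on lips",abs(c(d["scene"])-c(p8["scene"])).mean())
sub=lambda w:w["frame"][120:240,280:365].astype(float)
print("wrist diff vs A captive",abs(sub(d["wrist"])-sub(w0)).mean(),"vs on lips",abs(sub(d["wrist"])-sub(p8["wrist"])).mean())
# below the top disc in the scene: is there a second disc (bright side wall) ?
for z in(75,70,64,58,54,50,46,42,38,30):
  P=proj(d["scene"],[[518+27*.64,246.5-27*.77,z]])[0].round().astype(int)
  print(z,P,"A only",s0["frame"][P[1],P[0]],"now",d["scene"]["frame"][P[1],P[0]])
E
```

```text
t 22.8 pos [517.1 245.8 246.4] yaw -0.1662 tilt z [-1.2e-03 -4.0e-04 -1.0e+00] q [0.42 0.34 1.74 0.   1.06 2.16] F [-0.2 -0.   0.2]
turn -0.0012 shift before turn axes [ 1.3 -0.7  6.4] after-turn axes [ 1.3 -0.7  6.4]
A captive [[321.5 184. ]]
   (305, 228, 33, 9) 250.0
   (300, 159, 44, 44) 1256.5
   (304, 132, 36, 10) 279.5
B on lips [[319.1 182.3]]
   (303, 228, 35, 9) 270.0
   (295, 164, 50, 48) 1803.0
   (301, 129, 37, 10) 321.5
now [[318.4 181.2]]
   (303, 226, 34, 10) 266.5
   (297, 156, 45, 44) 1330.0
   (300, 128, 37, 10) 320.5
scene diff vs A captive 3.8248484848484847 vs B on lips 6.951878787878788
wrist diff vs A captive 16.50954248366013 vs on lips 13.071470588235295
75 [347 168] A only [68 66 67] now [67 64 66]
70 [347 169] A only [106 101 104] now [105 101 104]
64 [347 171] A only [107 103 105] now [103 100 102]
58 [347 172] A only [107 104 106] now [106 102 104]
54 [346 174] A only [54 52 54] now [88 86 88]
50 [346 175] A only [62 60 61] now [96 94 97]
46 [346 176] A only [74 71 73] now [99 97 99]
42 [346 177] A only [76 73 76] now [101 100 102]
38 [346 178] A only [72 70 70] now [92 91 92]
30 [346 180] A only [77 74 76] now [76 76 77]
```

The top disc now looks the same as A did when captive: the same 44 px blob with the lip notches at z ≈ 73. A second bright wall continues down to z ≈ 37 below it, so both weights are stacked flat under the lips.

```bash
python3 -c "
from workcell import ctrl
print(ctrl.close_job())"
```

```text
the job is handed in; nothing more can be done
None
```

Both weights are under the magazine lips, stacked flat in the order asked, and I handed the job in at about 23 s; the pushing force read 15.0 N at its highest, right at the 15 N limit, as the second weight passed the lips.

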